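# Feel, then pour: chilling balls from the spouted tin

### The arm

A 6-joint arm with a two-finger parallel gripper is mounted at the origin on the work surface. World frame = base frame: x ahead of the robot, y to its left, z up, the work surface at z = 0. Lengths are in m, angles in degrees, forces in N, time in s.
With the tool pointing down it reaches from about 0.25 to 0.85 m from the base axis. Payload 12.5 kg.
Tool frame: the origin (TCP) lies between the finger pads; the fingertips stand 8 mm ahead of it and the grasp point (between the pads) lies 11 mm behind it; y points along the fingers, x is the direction in which the jaws open and shut, and the axes are right-handed (so a half turn about y gives the same grasp; the last joint's range is limited). The gripper opens to 93 mm and grips with 3 to 60 N. Pads are 15 mm wide; open, the fingers measure 128 mm over their backs; the gripper's body (75 mm by 188 mm) begins 65 mm behind the grasp point.
Start: joints at [-78.644, 20.094, 94.641, -0, 65.266, -4.847], TCP at [0.153, -0.528, 0.192] pointing down, gripper open.
Joint ranges: [-157.81, 157.81], [-45, 120.19], [0.68, 151.7], [-89.99, 269.99], [4.06, 180], [-164.3, 164.3]. Speed limits (degrees/s): [127.2, 127.2, 159.86, 180, 180, 180].

### API

Orientations are given as [roll, pitch, yaw] about the fixed x, y, z axes, in that order (R = Rz(yaw) Ry(pitch) Rx(roll)).
In Python, from station import arm, snapshot, get_calibration gives the robot as it stands.
- The arm moves only by the tool drive_tool, never from a script. Its argument "targets" is one flat list of numbers, 7 for each row, row after row: the shift along the tool's x, y, z in cm, then the turn, a rotation vector about the tool's x, y, z in degrees, then the opening, from 0 (shut) to 1 (fully open). In form: [x, y, z, rx, ry, rz, jaw, x, y, z, rx, ry, rz, jaw, ...]. A call has 1 to 10 rows; each row is the pose to reach, as a shift and turn from the pose commanded when the call began, along the tool's axes at that moment; what a row does not reach only later rows make up. A row lasts 1/8 s, in which the tool goes at most 62.5 mm and 10.7 degrees, less where a joint would pass 70% of its speed; a pose out of reach is approached as far as the arm can. A call with a gripper value outside its range is refused whole. The fingers move at their own pace and stop on an object; "force" is the grip in N (left out, the last holds). Time passes only in rows, so rows that repeat a pose let the fingers close. It gives the time, the measured TCP pose, the force and the opening at its end, in the units of the state.
- arm.get_obs(): the state, without advancing time (a new reading comes with each control period).
- snapshot(name): name is "scene" or "side" or "wrist"; returns (picture, depth): 384x512x3 uint8, red, green, blue; 384x512 float32, m along the optical axis (not along the pixel's ray), 0 where there is no reading.
- get_calibration(name): a dict with "K" (3x3 intrinsics, pixels), "D" ([k1, k2, p1, p2, k3] as OpenCV has them; the pictures are not rectified), "extrinsics" (4x4, takes a point from camera to world coordinates). Camera axes: x right, y down, z forward; pixel columns grow to the right and rows downward; lengths in m; the calibration is good to about 2 mm. A picture is of the moment at which its call begins: read the wrist's pose just before it. get_calibration takes no time and is no camera call; for the wrist camera it gives the pose at the moment of the call.
- arm.hand_in(): hands the job in, once; it reports no verdict.
The state is a dict: "t": time; "joint_positions": joint angles; "joint_velocities": joint speeds; "effort": joint torques, N m; "tool_pos": TCP position; "tool_rot": TCP orientation; "force": force on the tool from outside, world axes, zero at the start; "moment": the same for the moment, N m; "gripper_width": finger opening in m.
Only numpy, scipy, OpenCV 4.12 (cv2) and the standard library are available. Lean on these libraries where they do the work, as an engineer would, in place of code of your own. Each camera call takes 0.05 s, during which the arm holds its last target. There are 200 camera calls.

### The job

Pick up the spouted tin by its wooden grip, tip it slowly spout down by about 15 degrees and hold it there for a second, clear of the table, so that you feel the weight of the two hidden steel balls roll forward to the spout without any coming out. Then tip it further to pour both balls into the small square wooden box, and stand the empty tin upright on the table again.

Things in the scene. Friction and masses are not known exactly. Their poses are not given: they have to be found in the camera images.
- tin_grip (a point): Middle of the spouted tin's wooden grip (an upright fin on the lid: 60 mm long in x, 20 thick in y, 63 to 105 above the underside), 88 mm above the underside; grasp it here from above. z up; the spout points to -x. Opaque metal tin, about 300 g, 48 wide, lid at 64 mm; its open lip is 109 mm ahead of the grip, 36 above the underside. A shut tin without a spout is a bystander.
- ball_a_center (a point): Centre of a steel ball, 34 mm across, about 90 g (varies), hidden under the lid at the rear of the tin's flat floor (110 mm long, 50 ahead of the grip to 60 behind). From there the spout floor rises at 30 degrees to the lip: the balls run out once the tin is tipped more than 30 degrees spout down, all of them at 45.
- ball_b_center (a point): Centre of the second ball, same size, in the tin ahead of the first; it runs out first.
- box: Small square open-topped box of light wood, 170 x 170 mm outside, 70 mm high, walls and floor 8 mm thick, fixed to the table. Origin at the centre of its underside, z up, x and y along its sides.
Not all that is in view belongs to the job. What is shaped like the part that bears tin_grip but orange is not meant.

How it is judged:
By the outcome, as a careful person would: the job done as asked, in the order asked, and still so for the second after the job is handed in, with the robot touching nothing.
It also fails if it takes over 64 s, if anything falls off the work surface, if the arm or the gripper's body presses on something with over 40 N, if the wrist force passes 120 N, or if a joint passes its speed limit or range.

## Working session

There is one attempt and no reset: what is moved stays moved. The work goes in short steps, Python scripts to look and compute and a tool call to move; the robot and the scene stay as the last step left them, time stands still between calls to the robot, and variables do not carry over. Pictures are saved under pics/ and viewed, about 8 in all and at most 12, crops included, and the job is handed in when it is done.

Besides the shell and the picture viewer there is one more tool, called after "Request:" as name(argument=value, ...), one argument or row to a line, values as JSON. drive_tool: Moves the arm, as the interface text tells. Its arguments: {"type":"object","properties":{"targets":{"type":"array"},"force":{"type":"number"}},"required":["targets"]}

```bash
mkdir -p pics
cat > h.py <<'E'
import numpy as np,cv2,json
from station import arm,snapshot,get_calibration
def cal(n):
    c=get_calibration(n);return np.array(c["K"],float),np.array(c["D"],float),np.array(c["extrinsics"],float)
def pts(d,c):
    K,D,T=c;h,w=d.shape
    u,v=np.meshgrid(np.arange(w),np.arange(h))
    n=cv2.undistortPoints(np.stack([u,v],-1).reshape(-1,1,2).astype(np.float64),K,D).reshape(h,w,2)
    P=np.concatenate([n,np.ones((h,w,1))],-1)*d[...,None]
    return P@T[:3,:3].T+T[:3,3]
def look(n,tag):
    c=cal(n);im,d=snapshot(n);np.savez(f'pics/{tag}.npz',im=im,d=d,P=pts(d,c))
    cv2.imwrite(f'pics/{tag}.png',im[...,::-1]);return im,d,pts(d,c)
E
python3 - <<'E'
from h import *
o=arm.get_obs();print({k:np.round(v,3).tolist() for k,v in o.items()})
a=look('scene','s0')[0];b=look('side','d0')[0]
cv2.imwrite('pics/both.png',np.vstack([a,b])[...,::-1])
E
```

```text
{'t': 0.0, 'joint_positions': [-78.646, 20.126, 94.676, 0.0, 65.266, -4.849], 'joint_velocities': [-0.002, 0.022, 0.007, -0.12, -0.104, -0.01], 'effort': [-0.001, -49.733, -28.526, 0.07, 0.026, -0.0], 'tool_pos': [0.153, -0.528, 0.192], 'tool_rot': [-89.994, 0.067, -73.796], 'force': [-0.098, 1.148, -0.313], 'moment': [-0.003, 0.013, -0.001], 'gripper_width': 0.093}
```

View pics/s0.png

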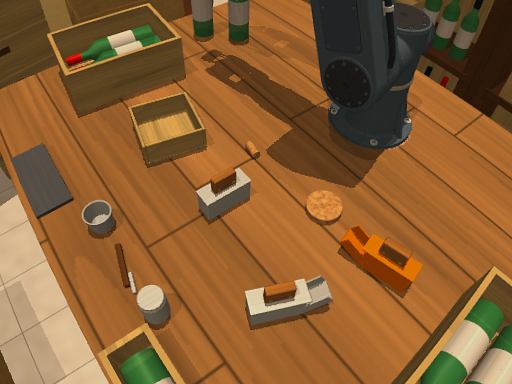

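View pics/d0.png

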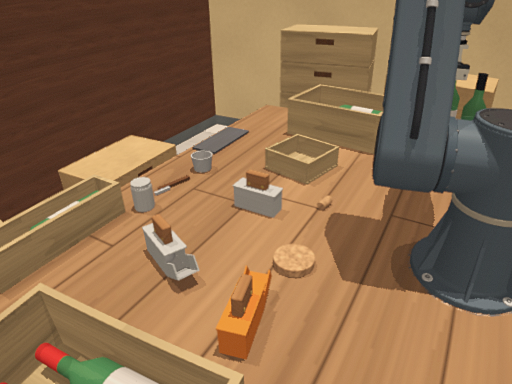

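The scene view shows the grey spouted tin at (285,300), with its grip at (280,292) and spout toward (322,290). The small square box is at (168,128), the shut bystander tin at (224,192), and the orange decoy at (382,258). The side view agrees.

Run:
```python
from h import *
for tag,gb,bb,tb in [('s0',(255,275,310,310),(125,90,212,170),(235,270,340,330)),('d0',(145,210,180,245),(258,130,345,185),(135,210,205,295))]:
    z=np.load(f'pics/{tag}.npz');im=z['im'];P=z['P'];hsv=cv2.cvtColor(im,cv2.COLOR_RGB2HSV)
    def crop(b): return np.s_[b[1]:b[3],b[0]:b[2]]
    p=P[crop(gb)].reshape(-1,3);h=hsv[crop(gb)].reshape(-1,3)
    m=(p[:,2]>.07)&(p[:,2]<.12)&(h[:,1]>90);g=p[m]
    top=g[g[:,2]>.101];r=cv2.minAreaRect((top[:,:2]*1000).astype(np.float32))
    print(tag,'grip n',len(g),'zmax',g[:,2].max().round(4),'toprect',r)
    p=P[crop(tb)].reshape(-1,3);m=(p[:,2]>.015)&(p[:,2]<.12);t=p[m]
    print(' tin rect',cv2.minAreaRect((t[:,:2]*1000).astype(np.float32)))
    lid=p[(p[:,2]>.060)&(p[:,2]<.067)];print(' lid',len(lid),cv2.minAreaRect((lid[:,:2]*1000).astype(np.float32)))
    lo=p[(p[:,2]>.03)&(p[:,2]<.045)];print(' low',lo.mean(0))
    p=P[crop(bb)].reshape(-1,3);t=p[(p[:,2]>.064)&(p[:,2]<.08)]
    print(' box rim',len(t),t[:,2].max(),cv2.minAreaRect((t[:,:2]*1000).astype(np.float32)))
# other tall things
z=np.load('pics/s0.npz')
for u,v in [(224,192),(382,258),(97,210),(150,290),(252,150),(324,205),(120,30),(130,355),(470,330),(320,290),(65,60),(203,30)]: print((u,v),z['P'][v,u].round(3))
```

```text
s0 grip n 503 zmax 0.107 toprect ((598.349853515625, 277.5650939941406), (20.854999542236328, 58.74099349975586), 65.48775482177734)
 tin rect ((575.5496826171875, 287.3307189941406), (50.75397872924805, 173.4707489013672), 65.76104736328125)
 lid 1031 ((581.9194946289062, 284.1664733886719), (50.63330078125, 159.14846801757812), 65.93315887451172)
 low [0.55284632 0.30738844 0.03663397]
 box rim 643 0.07458465998165342 ((522.3782348632812, -290.9300537109375), (175.64614868164062, 170.77320861816406), 76.07244873046875)
d0 grip n 344 zmax 0.1067 toprect ((596.0883178710938, 277.2272644042969), (19.067432403564453, 57.738128662109375), 63.9353141784668)
 tin rect ((574.8399047851562, 285.729248046875), (49.59033203125, 175.02093505859375), 65.97318267822266)
 lid 544 ((581.76220703125, 282.6433410644531), (49.59033203125, 159.86294555664062), 65.97318267822266)
 low [0.54367448 0.30547293 0.03699095]
 box rim 351 0.07950858830837187 ((540.805419921875, -194.80877685546875), (368.8600158691406, 170.86570739746094), 77.39384460449219)
(224, 192) [0.537 0.009 0.065]
(382, 258) [0.371 0.346 0.064]
(97, 210) [ 0.796 -0.157  0.02 ]
(150, 290) [0.793 0.126 0.08 ]
(252, 150) [ 0.379 -0.089  0.021]
(324, 205) [0.349 0.156 0.021]
(120, 30) [ 0.431 -0.773  0.078]
(130, 355) [0.888 0.192 0.021]
(470, 330) [0.361 0.564 0.083]
(320, 290) [0.51  0.311 0.031]
(65, 60) [ 0.64  -0.797  0.033]
(203, 30) [ 0.16  -0.667  0.028]
```

```bash
cat >> h.py <<'E'
from scipy.spatial.transform import Rotation as Ro
def now():
    o=arm.get_obs();return o,np.array(o['tool_pos']),Ro.from_euler('xyz',o['tool_rot'],degrees=True)
def rot(a,th=0):
    return Ro.from_euler('xyz',[-90,0,a],degrees=True)*Ro.from_rotvec([-th,0,0],degrees=True)
def goal(p,a,th=0):
    o,p0,R0=now();s=R0.inv().apply(np.array(p)-p0)*100;r=(R0.inv()*rot(a,th)).as_rotvec(degrees=True)
    print('shift cm',s.round(2).tolist(),'turn',r.round(2).tolist())
E
python3 -c "
from h import *
print(rot(65.8).as_matrix().round(2));goal([.597,.2775,.2],65.8)"
```

```text
[[ 0.41 -0.   -0.91]
 [ 0.91  0.    0.41]
 [ 0.   -1.    0.  ]]
shift cm [-64.96, -0.76, 65.07] turn [-0.07, -139.6, -0.02]
```

Request:
drive_tool(
  targets=[-65, -0.8, 65, 0, -139.6, 0, 1, -65, -0.8, 65, 0, -139.6, 0, 1, -65, -0.8, 65, 0, -139.6, 0, 1, -65, -0.8, 65, 0, -139.6, 0, 1, -65, -0.8, 65, 0, -139.6, 0, 1, -65, -0.8, 65, 0, -139.6, 0, 1, -65, -0.8, 65, 0, -139.6, 0, 1, -65, -0.8, 65, 0, -139.6, 0, 1, -65, -0.8, 65, 0, -139.6, 0, 1, -65, -0.8, 65, 0, -139.6, 0, 1],
)

```text
t: 1.35
tool_pos: [0.4552, 0.0217, 0.1976]
tool_rot: [-90.0, -0.0, 34.0]
force: [0.7, -0.7, 0.6]
gripper_width: 0.0928
```

```bash
python3 -c "
from h import *
print(now()[0]['joint_positions'],now()[1]);goal([.597,.2775,.2],65.8)"
```

```text
[-3.12726517e+00  9.81115408e+00  1.07527300e+02 -7.73563725e-03
  6.26517575e+01 -3.71262561e+01] [0.45515871 0.02166508 0.19760411]
shift cm [26.07, -0.24, 13.28] turn [0.01, -31.8, 0.0]
```

Request:
drive_tool(
  targets=[26, -0.2, 13.3, 0, -31.8, 0, 1, 26, -0.2, 13.3, 0, -31.8, 0, 1, 26, -0.2, 13.3, 0, -31.8, 0, 1, 26, -0.2, 13.3, 0, -31.8, 0, 1, 26, -0.2, 13.3, 0, -31.8, 0, 1, 26, -0.2, 13.3, 0, -31.8, 0, 1, 26, -0.2, 13.3, 0, -31.8, 0, 1, 26, -0.2, 13.3, 0, -31.8, 0, 1],
)

```text
t: 2.35
tool_pos: [0.5971, 0.2733, 0.1998]
tool_rot: [-90.0, 0.0, 65.4]
force: [0.4, 0.1, -0.2]
gripper_width: 0.0931
```

Run:
```python
from h import *
print(now()[1],arm.get_obs()['force'])
im,d,P=look('wrist','w0');hsv=cv2.cvtColor(im,cv2.COLOR_RGB2HSV)
near=np.hypot(P[...,0]-.597,P[...,1]-.2775)<.06
for lo,hi in [(.1,.115),(.09,.115)]:
    m=near&(P[...,2]>lo)&(P[...,2]<hi)&(hsv[...,1]>90)&(d>0)
    q=P[m];print(len(q),q[:,2].max(),cv2.minAreaRect((q[:,:2]*1000).astype(np.float32)))
goal([.597,.2775,.077],65.8)
```

```text
[0.59711969 0.27327504 0.19979725] [ 0.36049836  0.13120986 -0.244229  ]
1262 0.10738129615177877 ((596.884765625, 277.0540771484375), (19.653169631958008, 58.94943618774414), 65.336669921875)
1284 0.10738129615177877 ((596.83349609375, 277.191162109375), (19.648235321044922, 59.18800354003906), 65.11292266845703)
shift cm [0.37, 12.29, 0.19] turn [0.0, -0.42, 0.0]
```

View pics/w0.png

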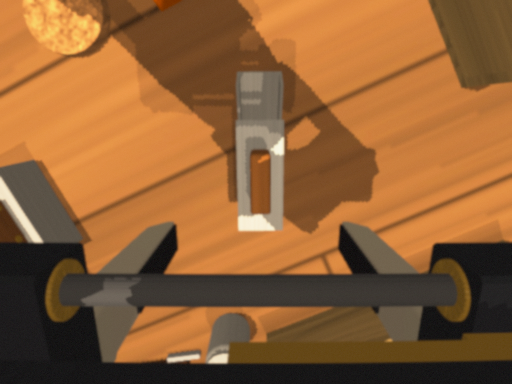

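The wrist view shows the wooden grip at (260,182) lined up with the jaws and the spout ahead at (260,85). The measured grip is (0.597, 0.277), matching the first estimate. I'll descend and grasp.

Request:
drive_tool(
  targets=[0.3, 4, 0.2, 0, 0, 0, 1, 0.3, 8, 0.2, 0, 0, 0, 1, 0.3, 11, 0.2, 0, 0, 0, 1, 0.3, 12.3, 0.2, 0, 0, 0, 1, 0.3, 12.3, 0.2, 0, 0, 0, 1, 0.3, 12.3, 0.2, 0, 0, 0, 0, 0.3, 12.3, 0.2, 0, 0, 0, 0, 0.3, 12.3, 0.2, 0, 0, 0, 0, 0.3, 12.3, 0.2, 0, 0, 0, 0, 0.3, 12.3, 0.2, 0, 0, 0, 0],
  force=55,
)

```text
t: 3.65
tool_pos: [0.5968, 0.2779, 0.0767]
tool_rot: [-90.0, -0.0, 65.4]
force: [0.8, -0.2, -0.5]
gripper_width: 0.0477
```

Request:
drive_tool(
  targets=[0, 0, 0, 0, 0, 0, 0, 0, 0, 0, 0, 0, 0, 0, 0, 0, 0, 0, 0, 0, 0, 0, 0, 0, 0, 0, 0, 0],
)

```text
t: 4.15
tool_pos: [0.5967, 0.2777, 0.0766]
tool_rot: [-90.0, 0.0, 65.4]
force: [-0.5, 0.1, 0.6]
gripper_width: 0.0178
```

Request:
drive_tool(
  targets=[0, -0.5, 0, 0, 0, 0, 0, 0, -1.5, 0, 0, 0, 0, 0, 0, -3, 0, 0, 0, 0, 0, 0, -5, 0, 0, 0, 0, 0, 0, -7, 0, 0, 0, 0, 0, 0, -9, 0, 0, 0, 0, 0, 0, -11, 0, 0, 0, 0, 0, 0, -12, 0, 0, 0, 0, 0, 0, -12, 0, 0, 0, 0, 0, 0, -12, 0, 0, 0, 0, 0],
)

```text
t: 5.4
tool_pos: [0.5964, 0.2777, 0.1958]
tool_rot: [-89.9, 0.1, 65.4]
force: [0.3, 0.3, -4.7]
gripper_width: 0.0176
```

Run:
```python
from h import *
o,p,R=now();print(o['force'],R.inv().apply(o['moment']).round(3),o['gripper_width'],o['joint_positions'].round(1))
im,d,P=look('wrist','w1');look('side','d1')
```

```text
[ 0.28925869  0.25152734 -4.65778845] [-0.139  0.005 -0.122] 0.01763319975577818 [ 20.9  31.3  76.8   0.   71.9 -44.5]
```

View pics/d1.png

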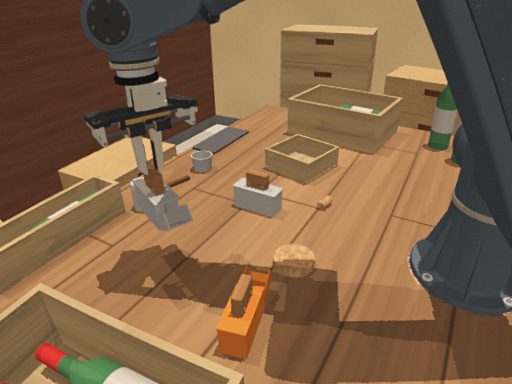

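The tin is lifted clear, with about 4.7 N on the wrist, which fits tin plus two balls. Next is the slow 15° tip.

Request:
drive_tool(
  targets=[0, 0, 0, -0.4, 0, 0, 0, 0, 0, 0, -1.1, 0, 0, 0, 0, 0, 0, -1.9, 0, 0, 0, 0, 0, 0, -2.7, 0, 0, 0, 0, 0, 0, -3.5, 0, 0, 0, 0, 0, 0, -4.3, 0, 0, 0, 0, 0, 0, -5.1, 0, 0, 0, 0, 0, 0, -5.9, 0, 0, 0, 0, 0, 0, -6.7, 0, 0, 0, 0, 0, 0, -7.5, 0, 0, 0],
)

```text
t: 6.75
tool_pos: [0.5968, 0.2779, 0.1966]
tool_rot: [-97.5, 0.0, 65.4]
force: [-0.5, 0.1, -5.3]
gripper_width: 0.0182
```

Request:
drive_tool(
  targets=[0, 0, 0, -0.8, 0, 0, 0, 0, 0, 0, -1.6, 0, 0, 0, 0, 0, 0, -2.4, 0, 0, 0, 0, 0, 0, -3.2, 0, 0, 0, 0, 0, 0, -4, 0, 0, 0, 0, 0, 0, -4.8, 0, 0, 0, 0, 0, 0, -5.6, 0, 0, 0, 0, 0, 0, -6.4, 0, 0, 0, 0, 0, 0, -7.1, 0, 0, 0, 0, 0, 0, -7.5, 0, 0, 0],
)

```text
t: 8.0
tool_pos: [0.5967, 0.2779, 0.1966]
tool_rot: [-105.0, 0.0, 65.4]
force: [0.3, -0.8, -4.8]
gripper_width: 0.0178
```

Request:
drive_tool(
  targets=[0, 0, 0, 0, 0, 0, 0, 0, 0, 0, 0, 0, 0, 0, 0, 0, 0, 0, 0, 0, 0, 0, 0, 0, 0, 0, 0, 0, 0, 0, 0, 0, 0, 0, 0, 0, 0, 0, 0, 0, 0, 0, 0, 0, 0, 0, 0, 0, 0, 0, 0, 0, 0, 0, 0, 0, 0, 0, 0, 0, 0, 0, 0, 0, 0, 0, 0, 0, 0, 0],
)

```text
t: 9.25
tool_pos: [0.5968, 0.2779, 0.1966]
tool_rot: [-105.0, -0.0, 65.4]
force: [-0.2, -0.8, -4.7]
gripper_width: 0.0178
```

Run:
```python
from h import *
o,p,R=now();print(o['t'],p,o['tool_rot'],o['force'],'mom tool',R.inv().apply(o['moment']).round(3),'w',o['moment'],o['gripper_width'],o['joint_positions'].round(1))
im,d,P=look('wrist','w2');look('side','d2')
# lid tilt in both wrist shots: plane fit of patch on lid near pixel (260,137)->find by grey colour
for t in ['w0','w1','w2']:
    z=np.load(f'pics/{t}.npz');hsv=cv2.cvtColor(z['im'],cv2.COLOR_RGB2HSV)
    s=np.zeros(z['d'].shape,bool);s[60:250,215:305]=1
    m=(s&(hsv[...,1]<45)&(z['d']>0)&(z['d']<z['d'][s&(hsv[...,1]<45)].min()+.06))
    q=z['P'][m];md=np.median(q,0);a=np.array([-.9,.42])
    f=(q[:,:2]-md[:2])@a; 
    # lid: robust line z=f
    k=np.abs(f)<.2;c=np.polyfit(f,q[:,2],1)
    for _ in range(8):
        r=np.abs(q[:,2]-np.polyval(c,f));c=np.polyfit(f[r<np.quantile(r,.6)],q[r<np.quantile(r,.6),2],1)
    print(t,len(q),'lid pitch deg',np.degrees(np.arctan(c[0])).round(1),q.mean(0).round(3))
```

```text
9.25 [0.59679581 0.27787604 0.19658335] [-1.05000153e+02 -1.37392854e-03  6.54334130e+01] [-0.22049153 -0.82787926 -4.68229957] mom tool [ 0.231  0.048 -0.029] w [ 0.13276501  0.19366042 -0.0390236 ] 0.01775531751361531 [ 26.2  26.7  85.6 -13.6  58.8 -33.1]
  return _methods._mean(a, axis=axis, dtype=dtype,
  ret = um.true_divide(
Traceback (most recent call last):
TypeError: expected non-empty vector for x
```

View pics/w2.png

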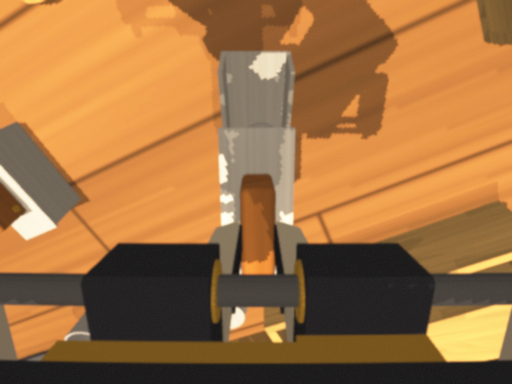

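The spout is at (258,75) and the lid at (258,150). The tin hangs straight in the jaws and no ball has come out. Now I'll check how far the tin itself is tilted, in case it slipped in the grip.

```bash
cat >> h.py <<'E'
def lid(tag,box):
    z=np.load(f'pics/{tag}.npz');u0,v0,u1,v1=box;q=z['P'][v0:v1,u0:u1].reshape(-1,3);dd=z['d'][v0:v1,u0:u1].ravel();q=q[dd>0]
    for _ in range(4):
        c=q.mean(0);n=np.linalg.svd(q-c)[2][2];r=np.abs((q-c)@n);q=q[r<max(.0015,np.quantile(r,.8))]
    n*=np.sign(n[2]);print(tag,len(q),'centre',c.round(3),'tilt',np.degrees(np.arccos(n[2])).round(1),'dir',np.degrees(np.arctan2(n[1],n[0])).round(0))
E
python3 - <<'E'
from h import *
lid('w0',(240,128,280,146));lid('w1',(230,132,286,170));lid('w2',(230,132,286,170))
a=np.load('pics/w1.npz')['im'];cv2.imwrite('pics/w1b.png',a[...,::-1])
E
```

```text
w0 689 centre [0.559 0.294 0.065] tilt 0.8 dir -7.0
w1 2074 centre [0.557 0.297 0.185] tilt 1.4 dir 28.0
w2 2088 centre [0.561 0.295 0.174] tilt 14.1 dir 152.0
```

```bash
cat >> h.py <<'E'
AB=76.
f=np.array([np.cos(np.radians(AB+90)),np.sin(np.radians(AB+90)),0]);Z=np.array([0,0,1.])
L0=np.array([.5225,-.291,0])-.038*f
def tcp(th,lz):
    c,s=np.cos(np.radians(th)),np.sin(np.radians(th))
    G=L0+Z*lz-f*(.109*c-.052*s)+Z*(.109*s+.052*c);return G-.011*(s*f+c*Z)
E
python3 - <<'E'
from h import *
p=tcp(0,.199);print(p);goal(now()[1]+[0,0,.04],65.43,0);goal(p,AB,0)
E
```

```text
[ 0.66513347 -0.32656252  0.24      ]
shift cm [0.0, -3.86, -1.04] turn [15.0, 0.01, 0.0]
shift cm [-52.13, 3.92, -31.4] turn [14.96, -10.5, -1.38]
```

Request:
drive_tool(
  targets=[0, -0.2, 0, 1, 0, 0, 0, 0, -0.5, -0.1, 2.5, 0, 0, 0, 0, -1, -0.2, 4, 0, 0, 0, 0, -1.5, -0.3, 6, 0, 0, 0, 0, -2, -0.5, 8, 0, 0, 0, 0, -2.5, -0.6, 10, 0, 0, 0, 0, -3, -0.8, 12, 0, 0, 0, 0, -3.5, -0.9, 13.7, 0, 0, 0, 0, -3.8, -1, 14.7, 0, 0, 0, 0, -3.9, -1, 15, 0, 0, 0],
)

```text
t: 10.6
tool_pos: [0.5966, 0.2779, 0.237]
tool_rot: [-90.0, -0.0, 65.4]
force: [-0.4, -0.7, -4.9]
gripper_width: 0.0181
```

Run:
```python
from h import *
o,p,R=now();print(p,o['tool_rot'],o['force']);goal(tcp(0,.199),AB,0)
```

```text
[0.59659801 0.27794676 0.23698769] [-8.99898357e+01 -1.02519507e-02  6.54227540e+01] [-0.41760198 -0.72942477 -4.87699885]
shift cm [-52.12, -0.32, -31.38] turn [-0.01, -10.58, 0.01]
```

Request:
drive_tool(
  targets=[-0.5, 0, -0.3, 0, -0.1, 0, 0, -1.6, 0, -0.9, 0, -0.3, 0, 0, -3.1, 0, -1.9, 0, -0.6, 0, 0, -5.2, 0, -3.1, 0, -1.1, 0, 0, -7.8, 0, -4.7, 0, -1.6, 0, 0, -10.4, 0, -6.3, 0, -2.1, 0, 0, -13, 0, -7.9, 0, -2.7, 0, 0, -15.6, 0, -9.4, 0, -3.2, 0, 0, -18.2, -0.1, -11, 0, -3.7, 0, 0, -20.8, -0.1, -12.6, 0, -4.2, 0, 0],
)

```text
t: 11.85
tool_pos: [0.6244, 0.0343, 0.238]
tool_rot: [-90.0, 0.0, 69.6]
force: [0.4, -0.2, -5.3]
gripper_width: 0.0178
```

Run:
```python
from h import *
o,p,R=now();print(p,o['tool_rot'],o['force'],o['gripper_width']);goal(tcp(0,.199),AB,0)
```

```text
[0.62439446 0.03433554 0.2380363 ] [-9.00227184e+01  5.59769715e-03  6.96286811e+01] [ 0.38339667 -0.24416718 -5.26306844] 0.017771741015886893
shift cm [-32.41, -0.19, -16.38] turn [0.02, -6.37, -0.01]
```

Request:
drive_tool(
  targets=[-2.6, 0, -1.3, 0, -0.5, 0, 0, -5.2, 0, -2.6, 0, -1, 0, 0, -7.8, 0, -3.9, 0, -1.5, 0, 0, -10.4, 0, -5.2, 0, -2, 0, 0, -13, 0, -6.5, 0, -2.5, 0, 0, -15.6, 0, -7.8, 0, -3, 0, 0, -18.2, 0, -9.1, 0, -3.6, 0, 0, -20.8, 0, -10.4, 0, -4.1, 0, 0, -23.1, 0, -11.6, 0, -4.5, 0, 0, -25, 0, -12.6, 0, -4.9, 0, 0],
)

```text
t: 13.1
tool_pos: [0.6551, -0.2437, 0.2378]
tool_rot: [-90.0, 0.0, 74.5]
force: [-0.4, 0.6, -5.6]
gripper_width: 0.0177
```

Run:
```python
from h import *
o,p,R=now();print(p,o['tool_rot'],o['force'],o['gripper_width']);goal(tcp(0,.199),AB,0)
```

```text
[ 0.65507821 -0.24373416  0.23777804] [-8.99911340e+01  6.07631435e-03  7.45036317e+01] [-0.3550219   0.61379458 -5.63793109] 0.01772244481107797
shift cm [-7.71, -0.22, -3.18] turn [-0.01, -1.5, -0.01]
```

Finish the approach, with a short settle, then check the spout against the box from the wrist and scene cameras.

Request:
drive_tool(
  targets=[-1.6, 0, -0.7, 0, -0.3, 0, 0, -3.2, 0, -1.3, 0, -0.6, 0, 0, -4.7, -0.1, -2, 0, -0.9, 0, 0, -6, -0.1, -2.5, 0, -1.2, 0, 0, -7, -0.2, -2.9, 0, -1.4, 0, 0, -7.6, -0.2, -3.1, 0, -1.5, 0, 0, -7.7, -0.2, -3.2, 0, -1.5, 0, 0, -7.7, -0.2, -3.2, 0, -1.5, 0, 0],
)

```text
t: 14.1
tool_pos: [0.666, -0.3242, 0.2398]
tool_rot: [-90.0, -0.0, 76.0]
force: [-0.5, 0.3, -4.4]
gripper_width: 0.0176
```

Run:
```python
from h import *
o,p,R=now();print(p,o['tool_rot'],o['force'],o['gripper_width'],o['joint_positions'].round(1))
im,d,P=look('wrist','w3');hsv=cv2.cvtColor(im,cv2.COLOR_RGB2HSV)
lid('w3',(230,132,286,170))
m=(P[...,2]>.062)&(P[...,2]<.076)&(d>0)&(np.hypot(P[...,0]-.522,P[...,1]+.291)<.14)
q=P[m];print('rim',len(q),cv2.minAreaRect((q[:,:2]*1000).astype(np.float32)))
for lz,th in [(.199,0),(.15,10),(.12,20),(.10,30),(.10,40),(.10,50),(.10,58)]:
    print(th,lz);goal(tcp(th,lz),AB,th)
```

```text
[ 0.66602127 -0.32417934  0.2398195 ] [-8.99969676e+01 -1.13108761e-02  7.60448491e+01] [-0.52766992  0.33396675 -4.38787353] 0.017589914187371092 [ -29.6   39.4   57.3    0.    83.3 -105.6]
w3 2078 centre [ 0.624 -0.313  0.227] tilt 1.7 dir 135.0
rim 2401 ((545.3341064453125, -297.1387939453125), (171.06353759765625, 123.48649597167969), 76.47614288330078)
0 0.199
shift cm [-0.26, -0.01, 0.03] turn [-0.0, 0.05, 0.01]
10 0.15
shift cm [-0.26, 3.06, 0.9] turn [-10.0, 0.05, 0.01]
20 0.12
shift cm [-0.26, 4.4, 2.09] turn [-20.0, 0.05, 0.02]
30 0.1
shift cm [-0.26, 4.99, 3.54] turn [-30.0, 0.05, 0.02]
40 0.1
shift cm [-0.26, 3.84, 5.21] turn [-40.0, 0.04, 0.03]
50 0.1
shift cm [-0.26, 3.0, 7.06] turn [-50.0, 0.04, 0.03]
58 0.1
shift cm [-0.26, 2.57, 8.63] turn [-58.0, 0.04, 0.03]
```

View pics/w3.png

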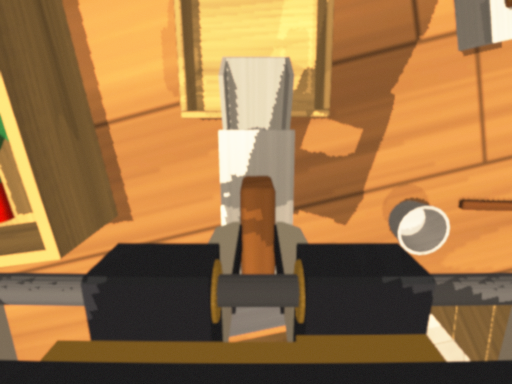

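In the wrist view the spout lip at (256,58) sits inside the box opening (near rim at row 115, sides at columns 183 and 328) and is centred. I'll tip and pour, pivoting about the lip.

Request:
drive_tool(
  targets=[-0.1, 0.6, 0.1, -2, 0, 0, 0, -0.1, 1.5, 0.4, -5, 0, 0, 0, -0.2, 2.5, 0.7, -8, 0, 0, 0, -0.3, 3.2, 1, -11, 0, 0, 0, -0.3, 3.7, 1.4, -14, 0, 0, 0, -0.3, 4.1, 1.7, -17, 0, 0, 0, -0.3, 4.4, 2.1, -20, 0, 0, 0, -0.3, 4.6, 2.5, -23, 0, 0, 0, -0.3, 4.8, 2.9, -26, 0, 0, 0, -0.3, 4.9, 3.2, -28, 0, 0, 0],
)

```text
t: 15.4
tool_pos: [0.6335, -0.319, 0.1907]
tool_rot: [-118.0, -0.0, 76.1]
force: [0.3, 0.0, -5.7]
gripper_width: 0.0178
```

Run:
```python
from h import *
o,p,R=now();print(p,o['tool_rot'],o['force'],o['gripper_width'],o['joint_positions'].round(1))
for lz,th in [(.102,30),(.10,36),(.10,42),(.10,48),(.10,54),(.10,60)]:
    print(th,lz);goal(tcp(th,lz),AB,th)
```

```text
[ 0.63352312 -0.31897026  0.19069843] [-1.18011811e+02 -1.44406644e-02  7.60632836e+01] [ 0.28395648  0.02727713 -5.69839239] 0.017800256804750534 [ -34.6   24.6   93.7   16.2   36.4 -121.6]
30 0.102
shift cm [0.03, -0.24, 0.17] turn [-1.99, 0.05, 0.04]
36 0.1
shift cm [0.03, -1.16, 0.79] turn [-7.99, 0.05, 0.05]
42 0.1
shift cm [0.03, -2.2, 1.43] turn [-13.99, 0.04, 0.05]
48 0.1
shift cm [0.03, -3.16, 2.17] turn [-19.99, 0.04, 0.05]
54 0.1
shift cm [0.03, -4.05, 3.01] turn [-25.99, 0.04, 0.05]
60 0.1
shift cm [0.04, -4.84, 3.94] turn [-31.99, 0.04, 0.06]
```

Request:
drive_tool(
  targets=[0, -0.2, 0.2, -2, 0, 0, 0, 0, -0.6, 0.4, -4, 0, 0, 0, 0, -0.9, 0.6, -6, 0, 0, 0, 0, -1.2, 0.8, -8, 0, 0, 0, 0, -1.5, 1, -10, 0, 0, 0, 0, -1.9, 1.2, -12, 0, 0, 0, 0, -2.2, 1.4, -14, 0, 0, 0, 0, -2.5, 1.7, -16, 0, 0, 0, 0, -2.8, 1.9, -18, 0, 0, 0, 0, -3.2, 2.2, -20, 0, 0, 0],
)

```text
t: 16.65
tool_pos: [0.6087, -0.3082, 0.2258]
tool_rot: [-136.1, 0.1, 75.3]
force: [0.4, -0.2, -5.0]
gripper_width: 0.0181
```

Run:
```python
from h import *
o,p,R=now();print(p,o['tool_rot'],o['force'],o['gripper_width'],o['joint_positions'].round(1))
for lz,th in [(.10,48),(.10,54),(.10,58)]:
    print(th,lz);goal(tcp(th,lz),AB,th)
```

```text
[ 0.60872196 -0.30816189  0.22575451] [-1.36126799e+02  5.31920321e-02  7.53210051e+01] [ 0.39795473 -0.17857816 -4.97127847] 0.01813610760941599 [ -38.1   16.4  109.6   58.8   19.6 -164.1]
48 0.1
shift cm [-0.43, 0.67, 1.75] turn [-1.87, -0.42, -0.53]
54 0.1
shift cm [-0.44, -0.43, 2.28] turn [-7.87, -0.4, -0.56]
58 0.1
shift cm [-0.45, -1.13, 2.69] turn [-11.87, -0.38, -0.57]
```

Joint 6 has reached its limit near the wrist singularity, so I'm stopping at 46°. Before changing the spout heading I'll check whether a ball is already out.

Run:
```python
from h import *
a=look('scene','s2')[0];b=look('side','d3')[0]
cv2.imwrite('pics/c1.png',np.hstack([cv2.resize(a[60:190,90:270],None,fx=2.2,fy=3),cv2.resize(b[60:200,220:400],None,fx=2.2,fy=2.786)])[...,::-1])
o,p,R=now();T=R.as_matrix();th=-46
u=-T[:,1];ff=T[:,2];G=p+.011*u;print('lip',(G+.109*ff-.052*u).round(3),'corner',(G+.05*ff-.088*u).round(3))
P1=tcp(34,.12);goal(P1,AB,34);goal(tcp(20,.13),AB,20)
```

```text
lip [ 0.565 -0.297  0.12 ] corner [ 0.629 -0.314  0.137]
shift cm [-0.4, 2.07, -0.34] turn [12.22, -0.43, -0.5]
shift cm [-0.38, 4.22, -1.13] turn [26.22, -0.49, -0.45]
```

View pics/c1.png

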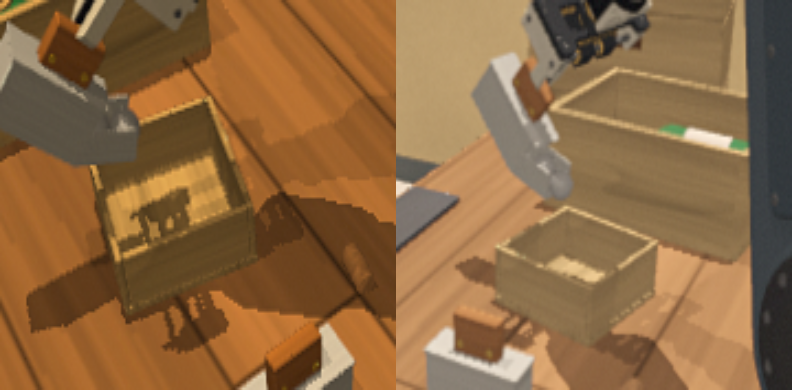

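In both crops a ball is visible in the spout mouth (about (120,110) in the left crop), about to drop inside the box. At 46° both balls should run out, so I'll just hold here.

Request:
drive_tool(
  targets=[0, 0, 0, 0, 0, 0, 0, 0, 0, 0, 0, 0, 0, 0, 0, 0, 0, 0, 0, 0, 0, 0, 0, 0, 0, 0, 0, 0, 0, 0, 0, 0, 0, 0, 0, 0, 0, 0, 0, 0, 0, 0, 0, 0, 0, 0, 0, 0, 0, 0, 0, 0, 0, 0, 0, 0],
)

```text
t: 17.75
tool_pos: [0.6085, -0.3084, 0.2248]
tool_rot: [-136.1, 0.1, 75.3]
force: [0.0, -0.6, -2.6]
gripper_width: 0.0179
```

Run:
```python
from h import *
o,p,R=now();print(p,o['tool_rot'],o['force'],o['gripper_width'],o['joint_positions'].round(1))
a=look('scene','s3')[0];b=look('side','d4')[0]
cv2.imwrite('pics/c2.png',np.hstack([cv2.resize(a[60:190,90:270],None,fx=2.2,fy=3),cv2.resize(b[60:200,220:400],None,fx=2.2,fy=2.786)])[...,::-1])
```

```text
[ 0.60846621 -0.3084365   0.2247911 ] [-1.36071949e+02  5.38250532e-02  7.53257518e+01] [ 0.00279796 -0.58125499 -2.63080788] 0.017949610222905338 [ -38.2   16.4  109.6   58.9   19.5 -164.2]
```

View pics/c2.png

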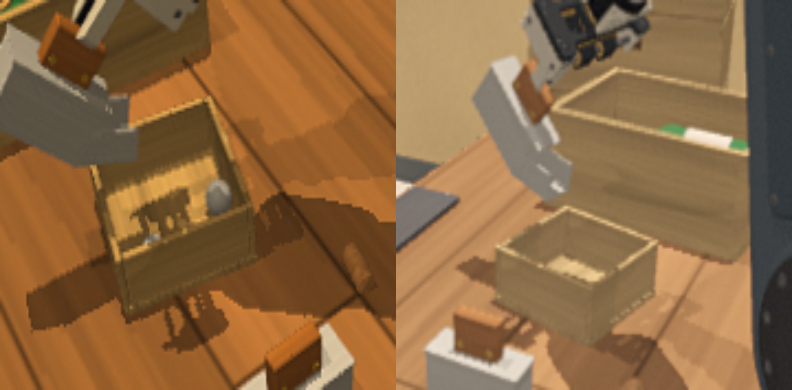

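One ball is plain in the box at (218,195) in the left crop, with a second grey spot at (150,240). The force fell from 4.8 to 2.6 N, consistent with an empty tin. Next I'll untip and raise it.

Run:
```python
from h import *
goal(tcp(34,.15),AB,34);goal(tcp(20,.18),AB,20);goal(tcp(0,.199),AB,0)
```

```text
shift cm [-0.37, -0.11, -2.69] turn [12.07, -0.48, -0.48]
shift cm [-0.35, 0.64, -4.93] turn [26.07, -0.54, -0.42]
shift cm [-0.32, 3.22, -5.22] turn [46.07, -0.61, -0.32]
```

Request:
drive_tool(
  targets=[0, 0, -0.6, 3, 0, 0, 0, -0.1, -0.1, -1.5, 6, 0, 0, 0, -0.2, -0.1, -2.2, 9, 0, 0, 0, -0.3, -0.1, -2.7, 12, 0, 0, 0, -0.3, 0.1, -3.4, 17, 0, 0, 0, -0.3, 0.4, -4.2, 22, 0, 0, 0, -0.3, 0.7, -4.9, 27, 0, 0, 0, -0.3, 1.4, -5, 33, 0, 0, 0, -0.3, 2.2, -5.1, 39, -0.5, 0, 0, -0.3, 3.2, -5.2, 46, -0.6, -0.3, 0],
)

```text
t: 19.1
tool_pos: [0.6652, -0.3263, 0.2406]
tool_rot: [-89.9, 0.0, 76.0]
force: [0.0, -0.1, -2.9]
gripper_width: 0.018
```

Request:
drive_tool(
  targets=[0, 0, 0, 0, 0, 0, 0, 0, 0, 0, 0, 0, 0, 0, 0, 0, 0, 0, 0, 0, 0],
)

```text
t: 19.48
tool_pos: [0.6645, -0.3263, 0.2411]
tool_rot: [-90.2, 0.0, 76.0]
force: [-0.2, 0.4, -1.8]
gripper_width: 0.0179
```

Run:
```python
from h import *
o,p,R=now();print(p,o['tool_rot'],o['force'],o['gripper_width'],o['joint_positions'].round(1))
look('wrist','w4');lid('w4',(230,132,286,170))
for t in ('s4','scene'),('d5','side'):
    look(t[1],t[0])
P=np.load('pics/s4.npz')['P'];m=(P[...,2]>.018)&(P[...,2]<.05)
c=np.radians(-14);dx=P[...,0]-.5225;dy=P[...,1]+.291;a=np.cos(c)*dx+np.sin(c)*dy;b=-np.sin(c)*dx+np.cos(c)*dy
m&=(abs(a)<.068)&(abs(b)<.068);n,l,s,ce=cv2.connectedComponentsWithStats(m.astype(np.uint8))
for i in range(1,n):
    if s[i,4]>8: print(s[i],P[l==i].mean(0).round(3),P[l==i][:,2].max())
im=np.load('pics/s4.npz')['im'];w=np.load('pics/w4.npz')['im']
cv2.imwrite('pics/c3.png',np.hstack([cv2.resize(im[60:190,90:270],None,fx=2.2,fy=3),cv2.resize(w,(400,390))])[...,::-1])
goal([.597,.2775,.24],65.4)
```

```text
[ 0.66453944 -0.32633203  0.2410836 ] [-9.01870820e+01  2.78270598e-02  7.59609526e+01] [-0.16136897  0.41509102 -1.77597862] 0.01785176971758591 [ -29.8   39.2   57.5    0.    83.1 -105.7]
w4 2073 centre [ 0.622 -0.315  0.229] tilt 1.0 dir 105.0
[183 120  11  11  95] [ 0.473 -0.261  0.033] 0.04301250177712401
[155 138   8   3  15] [ 0.566 -0.256  0.04 ] 0.0425385793979024
shift cm [56.94, 0.01, 21.21] turn [0.15, 10.56, -0.01]
```

View pics/c3.png

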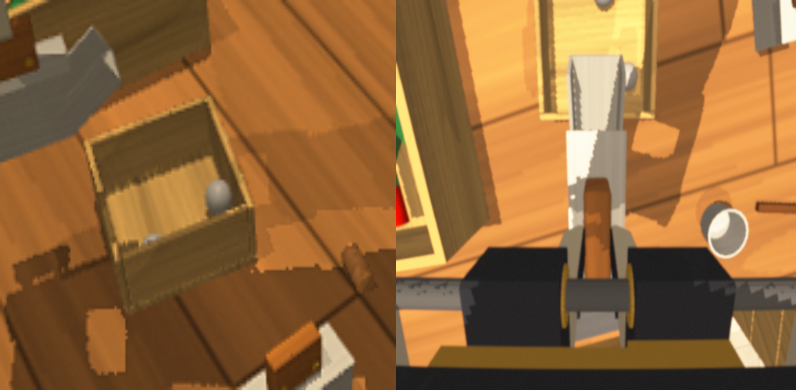

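The wrist crop shows both balls in the box, at (605,3) and (629,75). Depth puts their tops at 42–43 mm, which is the 8 mm floor plus the 34 mm ball. I'll carry the empty tin back to its original, free spot.

Request:
drive_tool(
  targets=[1, 0, 0.4, 0, 0.2, 0, 0, 3, 0, 1.1, 0, 0.6, 0, 0, 6, 0, 2.2, 0, 1.1, 0, 0, 10, 0, 3.7, 0, 1.9, 0, 0, 14, 0, 5.2, 0, 2.6, 0, 0, 18, 0, 6.7, 0, 3.3, 0, 0, 22, 0, 8.2, 0, 4.1, 0, 0, 26, 0, 9.7, 0, 4.8, 0, 0, 30, 0, 11.2, 0, 5.6, 0, 0, 34, 0, 12.7, 0, 6.3, 0, 0],
)

```text
t: 20.88
tool_pos: [0.6234, 0.0363, 0.2401]
tool_rot: [-90.1, -0.0, 69.7]
force: [-0.2, -1.0, -2.6]
gripper_width: 0.0178
```

```bash
python3 -c "
from h import *
print(now()[1]);goal([.597,.2775,.24],65.4)"
```

```text
[0.6233668  0.03628443 0.24014999]
shift cm [21.7, 0.0, 10.86] turn [0.1, 4.26, 0.02]
```

Request:
drive_tool(
  targets=[3.5, 0, 1.7, 0, 0.7, 0, 0, 7, 0, 3.5, 0, 1.4, 0, 0, 10.5, 0, 5.2, 0, 2, 0, 0, 14, 0, 7, 0, 2.7, 0, 0, 17, 0, 8.5, 0, 3.3, 0, 0, 19.5, 0, 9.7, 0, 3.8, 0, 0, 21, 0, 10.5, 0, 4.1, 0, 0, 21.7, 0, 10.9, 0, 4.2, 0, 0, 21.7, 0, 10.9, 0.1, 4.2, 0, 0, 21.7, 0, 10.9, 0.1, 4.2, 0, 0],
)

```text
t: 22.12
tool_pos: [0.5974, 0.2749, 0.2396]
tool_rot: [-90.0, 0.0, 65.4]
force: [-0.4, -0.5, -2.8]
gripper_width: 0.0177
```

```bash
python3 -c "
from h import *
o,p,R=now();print(p,o['tool_rot']);look('wrist','w5');lid('w5',(230,132,286,170));goal([.597,.2775,.077],65.4)"
```

```text
[0.5974144  0.27486743 0.23963939] [-8.99723029e+01  1.62773559e-02  6.54338398e+01]
w5 2064 centre [0.558 0.294 0.228] tilt 0.8 dir 80.0
shift cm [0.22, 16.27, 0.14] turn [-0.03, 0.03, -0.01]
```

Request:
drive_tool(
  targets=[0, 1, 0, 0, 0, 0, 0, 0, 3, 0, 0, 0, 0, 0, 0, 6, 0, 0, 0, 0, 0, 0, 9, 0, 0, 0, 0, 0, 0, 12, 0, 0, 0, 0, 0, 0, 14, 0, 0, 0, 0, 0, 0, 15.2, 0, 0, 0, 0, 0, 0, 15.8, 0, 0, 0, 0, 0, 0, 16.1, 0, 0, 0, 0, 0, 0, 16.1, 0, 0, 0, 0, 0],
)

```text
t: 23.42
tool_pos: [0.5974, 0.2758, 0.0791]
tool_rot: [-90.0, -0.0, 65.5]
force: [0.4, -0.0, -2.3]
gripper_width: 0.018
```

Request:
drive_tool(
  targets=[0, 0.1, 0, 0, 0, 0, 0, 0, 0.2, 0, 0, 0, 0, 0, 0, 0.2, 0, 0, 0, 0, 0],
)

```text
t: 23.8
tool_pos: [0.5973, 0.2757, 0.0768]
tool_rot: [-90.0, -0.0, 65.5]
force: [0.8, -0.3, -1.5]
gripper_width: 0.0179
```

Request:
drive_tool(
  targets=[0, 0.05, 0, 0, 0, 0, 0, 0, 0.05, 0, 0, 0, 0, 0, 0, 0.05, 0, 0, 0, 0, 0.3, 0, 0.05, 0, 0, 0, 0, 0.6, 0, 0.05, 0, 0, 0, 0, 0.9, 0, 0.05, 0, 0, 0, 0, 0.9, 0, 0.05, 0, 0, 0, 0, 0.9, 0, 0.05, 0, 0, 0, 0, 0.9],
)

```text
t: 24.8
tool_pos: [0.5971, 0.2757, 0.0761]
tool_rot: [-90.0, 0.0, 65.5]
force: [-0.0, -0.2, 1.1]
gripper_width: 0.073
```

Request:
drive_tool(
  targets=[0, -1, 0, 0, 0, 0, 0.9, 0, -3, 0, 0, 0, 0, 0.9, 0, -6, 0, 0, 0, 0, 0.9, 0, -10, 0, 0, 0, 0, 0.9, 0, -13, 0, 0, 0, 0, 0.9, 0, -15, 0, 0, 0, 0, 0.9, 0, -15, 0, 0, 0, 0, 0.9, 0, -15, 0, 0, 0, 0, 0.9],
)

```text
t: 25.8
tool_pos: [0.5969, 0.2756, 0.2258]
tool_rot: [-89.9, 0.0, 65.5]
force: [-0.0, -0.1, -0.4]
gripper_width: 0.0836
```

Run:
```python
from h import *
o,p,R=now();print(p,o['force'],o['gripper_width'])
look('wrist','w6');a=look('scene','s6')[0];P=np.load('pics/s6.npz')['P']
q=P[270:330,235:340].reshape(-1,3);q=q[(q[:,2]>.06)&(q[:,2]<.067)];print('lid z',q[:,2].mean(),q[:,2].std())
W=np.load('pics/w6.npz')['P'].reshape(-1,3);m=(np.hypot(W[:,0]-.597,W[:,1]-.2775)<.06)&(W[:,2]>.09)&(W[:,2]<.115);print('grip',W[m].mean(0),W[m][:,2].max())
n=(np.hypot(W[:,0]-.56,W[:,1]-.294)<.012);print('lid',W[n][:,2].mean(),W[n][:,2].std())
```

```text
[0.5969157  0.27556227 0.22577784] [-0.04451544 -0.14199771 -0.43254284] 0.08355845418313489
lid z 0.0636974360895867 0.001308940498551581
grip [0.59661425 0.27554567 0.10499981] 0.10738775507151815
lid 0.20401206323570834 0.1437009098510651
```

View pics/s6.png

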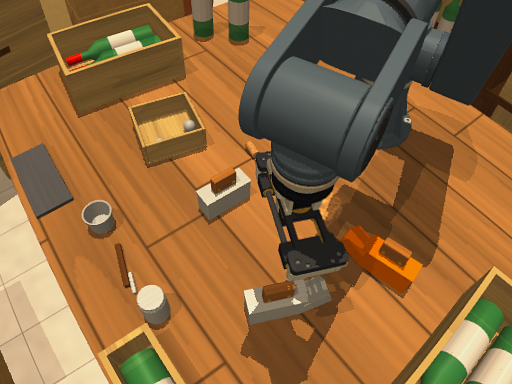

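The tin stands upright at (285,300) with its lid at 64 mm, the gripper is clear, and a ball is visible in the box at (190,125). I'm handing in.

```bash
python3 -c "
from h import *
print(arm.hand_in())"
```

```text
the job is handed in; nothing more can be done
None
```

The job is done and handed in at about 26 s of the 64 s allowed. Both balls are in the square box and the empty tin is standing upright on the table, back where it started.

- **Slow tip:** I lifted the tin by its grip and tipped it spout down to 15° over about 2.5 s. I held it there for 1.25 s, well clear of the table. The tilt measured on the lid was 14.1°. The wrist load stayed at about 4.7 N with the tin still full, and the shift in wrist moment fits the balls rolling forward.
- **Pour:** I had planned to tip to 58°, but joint 6 reached its range limit at about 46°, so I held it there instead. Both balls ran out at that angle. The wrist load fell to about 2.6 N, which matches the tin alone. The wrist camera showed both balls in the box, and depth put their tops at 42–43 mm, as expected for balls resting on the box floor.
- **Standing the tin up:** The tin is back on its original spot, with the lid measured at 64 mm and the grip top at about 107 mm. The gripper is open and 15 cm above its release height.

**Checks that disagreed:** one last lid-height reading from the wrist camera was useless because its sample region was contaminated. The scene camera's lid height and the wrist camera's grip height both agreed with an upright tin. The last scene picture shows only one ball, because the box wall hides the other.

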